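# Roll the riser's edge trim home

### The job

Take the hand roller out of its grey holder and roll it firmly along the raised front edge rail of the display riser, until all nine brass trim sections are pressed fully home, level with the black end caps; then put the roller back upright in its holder. The rail's height was set by eye and it is not level, so go by the pressure: keep it around 15 N and never over 25 N. Touch the riser and its trim only with the roller, and do not disturb the packs, the canister or the price card.

Things in the scene. Friction and masses are not known exactly. Their poses are not given: they have to be found in the camera images.
- riser: Low light-wood display riser, 170 (x) x 236 (y) x 26 mm, fixed; origin under its centre, z up, -x its front. Along the front edge, parallel to y and 66 mm in front of the centre, runs a raised aluminium rail 26 mm wide, 210 mm long: nine brass trim sections in a row between two black end caps (14 mm long each). Deck 26 mm, end caps by design 46 mm over the table
- rail_end_1 (a point): Design point: top middle of the end cap beside section 1, riser frame (-66, -98, 46) mm. It is fixed to the riser and does NOT show the rail's true height: the rail is height-adjustable and set by eye, its middle lies up to 7 mm above or below design and it slopes up to 0.06 rad along y (locked, it does not move). Caps and sections that are home are level with one another along that slope
- rail_end_9 (a point): Design point: top middle of the end cap beside section 9, riser frame (-66, +98, 46) mm; it does NOT show the rail's true height either
- roller: Hand roller, 128 mm tall, 0.3 kg, upright in the holder. Origin under its wheel, z up. Red wheel 40 mm dia., 28 wide, axle along y (rolls along x), fork 40 mm wide (y); steel collar plate 74 (x) x 66 (y) x 6 mm, underside at z = 57 mm; wooden handle 26 (x) x 30 (y) mm, z = 71 to 125 mm. The fork is sprung in the handle: 5 N per mm, 8 mm travel
- roller_grip (a point): Middle of the roller's handle, 100 mm above the underside of the wheel; pinch the handle here from above, fingers on its two x faces (26 mm)
- roller_wheel (a joint): How far the roller's wheel has turned in its fork (rad; 0 at the start, sign by direction; 20 mm of travel per rad)
- holder: Grey open box holding the roller, fixed; 66 (x) x 62 (y) x 65 mm on a 90 x 86 mm foot, walls 6 mm, opening 54 x 50 mm. Origin under its centre, z up. The wheel hangs inside, the collar rests on the rim; in place the roller's origin is 8 mm above the holder's, x axes parallel (either way round)
- slab_pack: Bystander: flat dark cellophane slab pack 96 x 178 x 44 mm lying loose on the riser's deck behind the rail; origin under its centre
- tea_canister: Bystander: green canister with wooden lid, 64 mm diameter, 75 mm tall, loose; origin under its centre
- price_card: Bystander: price card in an oak block, 22 x 66 x 62 mm, loose; origin under its centre
- red_pack: Bystander: red dotted gift pack with ribbon, 74 x 191 x 70 mm, loose; origin under its centre
- trim_1 (a joint): How far brass trim section 1 has been pressed into the rail (m): 0 = standing 4 mm proud, 0.004 = fully home, level with the end caps. Section 20 mm wide, 20 mm long, centred at y = -80 mm along the rail in the riser frame. It needs about 10 N straight down to move, and stays where it is left
- trim_2 (a joint): How far brass trim section 2 has been pressed into the rail (m): 0 = standing 4 mm proud, 0.004 = fully home, level with the end caps. Section 20 mm wide, 20 mm long, centred at y = -60 mm along the rail in the riser frame. It needs about 10 N straight down to move, and stays where it is left
- trim_3 (a joint): How far brass trim section 3 has been pressed into the rail (m): 0 = standing 4 mm proud, 0.004 = fully home, level with the end caps. Section 20 mm wide, 20 mm long, centred at y = -40 mm along the rail in the riser frame. It needs about 10 N straight down to move, and stays where it is left
- trim_4 (a joint): How far brass trim section 4 has been pressed into the rail (m): 0 = standing 4 mm proud, 0.004 = fully home, level with the end caps. Section 20 mm wide, 20 mm long, centred at y = -20 mm along the rail in the riser frame. It needs about 10 N straight down to move, and stays where it is left
- trim_5 (a joint): How far brass trim section 5 has been pressed into the rail (m): 0 = standing 4 mm proud, 0.004 = fully home, level with the end caps. Section 20 mm wide, 20 mm long, centred at y = +0 mm along the rail in the riser frame. It needs about 10 N straight down to move, and stays where it is left
- trim_6 (a joint): How far brass trim section 6 has been pressed into the rail (m): 0 = standing 4 mm proud, 0.004 = fully home, level with the end caps. Section 20 mm wide, 20 mm long, centred at y = +20 mm along the rail in the riser frame. It needs about 10 N straight down to move, and stays where it is left
- trim_7 (a joint): How far brass trim section 7 has been pressed into the rail (m): 0 = standing 4 mm proud, 0.004 = fully home, level with the end caps. Section 20 mm wide, 20 mm long, centred at y = +40 mm along the rail in the riser frame. It needs about 10 N straight down to move, and stays where it is left
- trim_8 (a joint): How far brass trim section 8 has been pressed into the rail (m): 0 = standing 4 mm proud, 0.004 = fully home, level with the end caps. Section 20 mm wide, 20 mm long, centred at y = +60 mm along the rail in the riser frame. It needs about 10 N straight down to move, and stays where it is left
- trim_9 (a joint): How far brass trim section 9 has been pressed into the rail (m): 0 = standing 4 mm proud, 0.004 = fully home, level with the end caps. Section 20 mm wide, 20 mm long, centred at y = +80 mm along the rail in the riser frame. It needs about 10 N straight down to move, and stays where it is left
Mind the look-alikes: they are no part of the job. Leave any green or turquoise look-alike of the roller alone.

How it is judged:
By the outcome, as a careful person would: the job done as asked, in the order asked, and still so for the second after the job is handed in, with the robot touching nothing.
It also fails if it takes over 72 s, if anything falls off the work surface, if the arm or the gripper's body presses on something with over 40 N, if the wrist force passes 120 N, or if a joint passes its speed limit or range.

### The arm

A 6-joint arm with a two-finger parallel gripper is mounted at the origin on a cart in front of the work surface, level with it; the furniture and walls round the work are solid. World frame = base frame: x ahead of the robot, y to its left, z up, the work surface at z = 0. Lengths are in m, angles in rad, forces in N, time in s.
With the tool pointing down it reaches from about 0.225 to 0.875 m from the base axis. Payload 3.4 kg.
Tool frame: the origin (TCP) lies at the very end of the fingers, on their centre line; the grasp point (between the pads) lies r.hold_point_z behind it (r.hold_point_z is the distance from the TCP to the grasp point, in m); z points along the fingers, y is the line along which they close (so a half turn about z gives the same grasp; the last joint's range is limited). The gripper opens to 85 mm and grips with 20 to 120 N. Pads are 22 mm wide; open, the fingers measure 114 mm over their backs; the gripper's body (76 mm by 85 mm) begins 54 mm behind the grasp point. The pads swing forward as they close: fully open they stand 13 mm farther back than shut.
Start: joints at [-1.299, 0.276, 1.505, -0, 1.361, -0.121], TCP at [0.22, -0.531, 0.231] pointing down, gripper open.
Joint ranges: [-2.89, 2.89], [-0.75, 2.08], [0.22, 2.7], [-1.18, 4.32], [0.11, 2.71], [-2.7, 2.7]. Speed limits (rad/s): [2.57, 2.57, 3.14, 3.14, 3.14, 3.14].

### API

Orientations are given as a unit quaternion [w, x, y, z].
In Python, from rig import r gives the robot as it stands.
- The arm moves only by the shell command python3 -m inch 'ROWS'. ROWS is a JSON object whose one key "targets" holds a list that holds one entry, the list of rows, each a list of 7 numbers: the finger opening in mm, from 0 to 85.4, then the shift along the tool's x, y, z in mm, then the turn, a rotation vector about the tool's x, y, z in degrees. A call has 1 to 20 rows; each row is the pose to reach, as a shift and turn from the pose commanded when the call began, along the tool's axes at that moment; what a row does not reach only later rows make up. A row lasts 1/8 s, in which the tool goes at most 62.5 mm and 10.7 degrees, less where a joint would pass 70% of its speed; a pose out of reach is approached as far as the arm can. A call with a gripper value outside its range is refused whole. The fingers move at their own pace and stop on an object; the grip force is fixed at half the most. Time passes only in rows, so rows that repeat a pose let the fingers close. It gives the time, the measured TCP pose, the force, the opening and the grip force at its end, in the units of the state.
- r.read_state(): the state, without advancing time (a new reading comes with each control period).
- r.camera(name): name is "scene" or "top" or "wrist"; returns a dict with "frame" (420x560x3 uint8, blue, green, red), "intrinsics" (3x3 intrinsics, pixels), "k1" (the pictures are not rectified: a ray, as slopes to the right and down, at radius r is drawn at 1 + k1 r^2 times it, then the intrinsics apply), "cam_to_world" (4x4, takes a point from camera to world coordinates). Camera axes: x right, y down, z forward; pixel columns grow to the right and rows downward; lengths in m; the calibration is good to about 2 mm. A picture is of the moment at which its call begins. There is no depth.
- r.close_job(): hands the job in; it is judged then, once.
The state is a dict: "t": time; "q": joint angles; "joint_vel": joint speeds; "tau": joint torques, N m; "tool_pos": TCP position; "orientation": TCP orientation; "force": force on the tool from outside, world axes, zero at the start; "wrist_torque": the same for the moment, N m; "gripper_width": finger opening in m; "grip_force": force on a finger pad.
Only numpy, scipy, OpenCV 4.12 (cv2) and the standard library are available. Lean on these libraries where they do the work, as an engineer would, in place of code of your own. Each camera call takes 0.05 s, during which the arm holds its last target. There are 200 camera calls.

## Working session

There is one attempt and no reset: what is moved stays moved. The work goes in short steps, Python scripts to look and compute and a shell command to move; the robot and the scene stay as the last step left them, time stands still between calls to the robot, and variables do not carry over. Pictures are saved under pics/ and viewed, at most 10 in all, crops included, and the job is handed in when it is done.

```bash
mkdir -p pics; ls
python3 - <<'E'
from rig import r
import cv2,numpy as np
print(r.read_state(), r.hold_point_z)
for n in ["scene","top"]:
    c=r.camera(n); cv2.imwrite(f"pics/{n}1.png",c["frame"]); print(n,c["intrinsics"],c["k1"],c["cam_to_world"])
E
```

```text
pics
{'t': 0.0, 'q': array([-1.29901695e+00,  2.76614264e-01,  1.50615530e+00,  6.01146133e-06,
        1.36069957e+00, -1.20968412e-01]), 'joint_vel': array([ 3.84575827e-05, -6.87732815e-04, -7.47633514e-04,  1.13186306e-03,
       -9.41631982e-05, -1.65821506e-04]), 'tau': array([-7.62930758e-04, -4.16778946e+01, -2.45809132e+01, -2.76574265e-04,
        1.10161127e-02,  1.30571104e-05]), 'tool_pos': array([ 0.21993722, -0.53069244,  0.2304199 ]), 'orientation': array([-9.35793037e-04,  9.80780220e-01,  1.95113506e-01, -6.77505501e-05]), 'force': array([ 0.47984348, -0.06225125, -0.08204873]), 'wrist_torque': array([ 0.01193473,  0.01673725, -0.00548979]), 'grip_force': 0.0, 'gripper_width': 0.0854493742472278} 0.0187
scene [[427.93054422   0.         280.37074155]
 [  0.         427.93054422 210.36837656]
 [  0.           0.           1.        ]] 0.030097464761805946 [[-0.5082303  -0.60248131  0.61540086 -0.09782032]
 [-0.86121712  0.35773796 -0.36101055  0.39866199]
 [-0.00265014 -0.71347026 -0.7006805   0.81932629]
 [ 0.          0.          0.          1.        ]]
top [[466.92860914   0.         277.2902839 ]
 [  0.         466.92860914 202.25241864]
 [  0.           0.           1.        ]] -0.02552543297293191 [[-1.17381301e-01 -9.72387363e-01  2.01703858e-01  3.06849489e-01]
 [-9.93086400e-01  1.14726685e-01 -2.48433279e-02  3.44045100e-02]
 [ 1.01652323e-03 -2.03225500e-01 -9.79131433e-01  1.27368972e+00]
 [ 0.00000000e+00  0.00000000e+00  0.00000000e+00  1.00000000e+00]]
```

View pics/scene1.png

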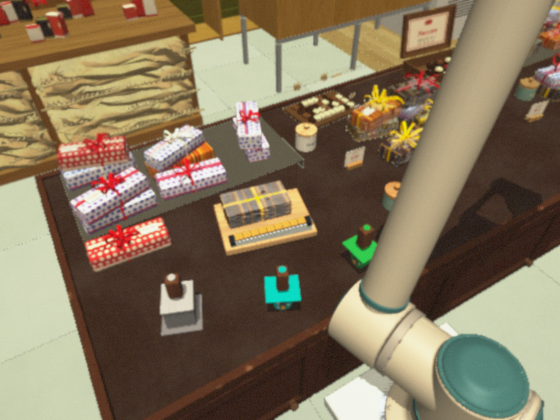

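View pics/top1.png

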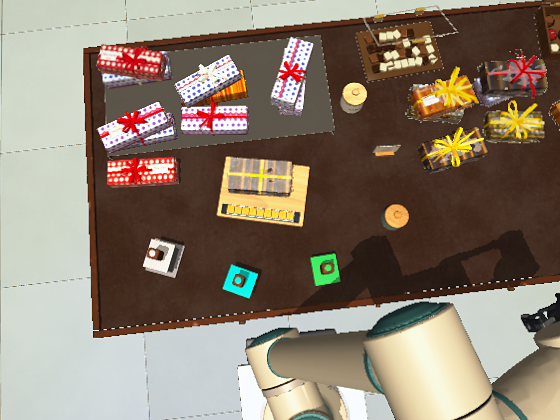

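The scene view shows the grey holder at (180,300), with turquoise and green look-alikes at (283,285) and (362,245) and the riser with its rail at (270,225). In the top view, the holder is at (163,258) and the rail runs from (222,210) to (303,218).

```bash
cat > h.py <<'E'
import numpy as np,cv2
from rig import r
def ray(c,uv):
    K=c["intrinsics"];k=c["k1"]
    d=np.array([(uv[0]-K[0,2])/K[0,0],(uv[1]-K[1,2])/K[1,1]]);s=d.copy()
    for _ in range(20): s=d/(1+k*(s@s))
    T=c["cam_to_world"];return T[:3,3],T[:3,:3]@np.array([s[0],s[1],1])
def onz(c,uv,z):
    o,d=ray(c,uv);return o+d*(z-o[2])/d[2]
def proj(c,p):
    T=c["cam_to_world"];q=T[:3,:3].T@(np.array(p)-T[:3,3]);s=q[:2]/q[2];s=s*(1+c["k1"]*(s@s));K=c["intrinsics"]
    return s*[K[0,0],K[1,1]]+[K[0,2],K[1,2]]
def tri(c1,a,c2,b):
    o1,d1=ray(c1,a);o2,d2=ray(c2,b)
    t=np.linalg.lstsq(np.c_[d1,-d2],o2-o1,rcond=None)[0];p,q=o1+d1*t[0],o2+d2*t[1]
    return (p+q)/2,np.linalg.norm(p-q)
E
python3 - <<'E'
import cv2,numpy as np
s=cv2.imread("pics/scene1.png");t=cv2.imread("pics/top1.png")
f=lambda im,x,y,w,h,k:cv2.resize(im[y:y+h,x:x+w],None,fx=k,fy=k,interpolation=cv2.INTER_CUBIC)
a=np.hstack([f(t,212,150,100,80,4),f(t,132,225,100,80,4)]);b=np.hstack([f(s,212,180,110,80,4),f(s,147,262,80,80,4)])
b=cv2.copyMakeBorder(b,0,0,0,800-b.shape[1],0)
cv2.imwrite("pics/crop1.png",np.vstack([a[:300],b[:300]]) if 0 else cv2.resize(np.vstack([a,b]),(750,600)))
E
```

```text
(no output)
```

View pics/crop1.png

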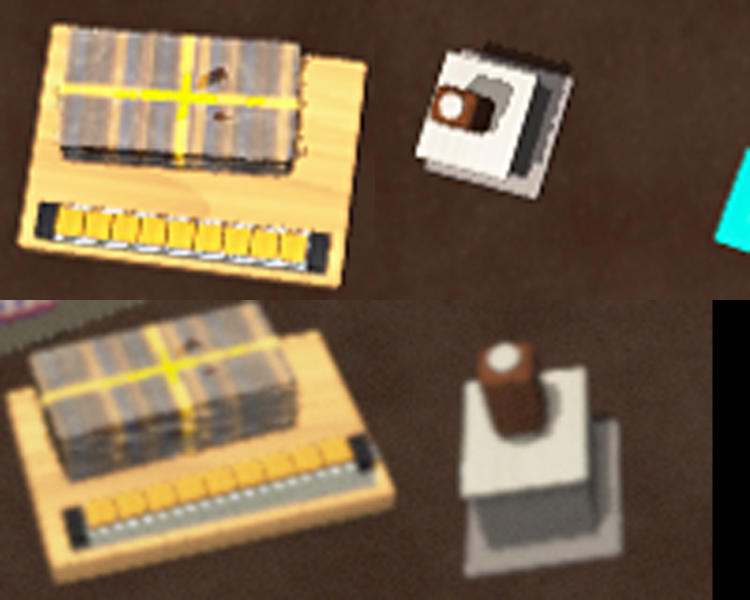

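Run:
```python
from h import *
t=r.camera("top");s=r.camera("scene")
T=lambda x,y:(x/3.75+212-.4,y/3.75+150-.4)
H=lambda x,y:((x-375)/3.75+132-.4,y/3.75+225-.4)
S=lambda x,y:(x/3.75+212-.4,(y-300)/3.75+180-.4)
G=lambda x,y:((x-412.5)/3.75+147-.4,(y-300)/3.75+262-.4)
np.set_printoptions(precision=4,suppress=True)
print("riser top");P=[onz(t,T(*p),.026)[:2] for p in[(52,24),(366,62),(340,287),(18,245)]];print(np.array(P),np.mean(P,0))
print("riser scene");P=[onz(s,S(*p),.026)[:2] for p in[(8,397),(318,333),(394,492),(55,572)]];print(np.array(P),np.mean(P,0))
print("caps",tri(t,T(47,219),s,S(76,527)),tri(t,T(318,252),s,S(361,452)))
print("collar top");P=[onz(t,H(*p),.071)[:2] for p in[(455,50),(538,68),(510,182),(417,158)]];print(np.array(P),np.mean(P,0))
print("collar scene");P=[onz(s,G(*p),.071)[:2] for p in[(465,380),(584,368),(588,487),(462,496)]];print(np.array(P),np.mean(P,0))
print("knob",tri(t,H(451,105),s,G(503,357)))
```

```text
riser top
[[ 0.7116  0.1308]
 [ 0.6551 -0.0972]
 [ 0.4906 -0.0565]
 [ 0.5483  0.171 ]] [0.6014 0.037 ]
riser scene
[[ 0.7061  0.1338]
 [ 0.6515 -0.093 ]
 [ 0.4889 -0.0514]
 [ 0.5419  0.1747]] [0.5971 0.041 ]
caps (array([0.5638, 0.1481, 0.0327]), np.float64(0.0008459426771866397)) (array([ 0.5149, -0.042 ,  0.0463]), np.float64(0.001811275069107462))
collar top
[[0.4985 0.3353]
 [0.4794 0.2791]
 [0.4038 0.3039]
 [0.4274 0.366 ]] [0.4523 0.3211]
collar scene
[[0.4999 0.3437]
 [0.4732 0.2827]
 [0.399  0.3106]
 [0.4283 0.3702]] [0.4501 0.3268]
knob (array([0.4533, 0.3255, 0.1335]), np.float64(0.001853499817604192))
```

```bash
python3 -m inch '{"targets":[[[85,542,-701,-60,0,0,-45],[85,542,-701,-60,0,0,-45],[85,542,-701,-60,0,0,-45],[85,542,-701,-60,0,0,-45],[85,542,-701,-60,0,0,-45],[85,542,-701,-60,0,0,-45],[85,542,-701,-60,0,0,-45],[85,542,-701,-60,0,0,-45],[85,542,-701,-60,0,0,-45],[85,542,-701,-60,0,0,-45],[85,542,-701,-60,0,0,-45],[85,542,-701,-60,0,0,-45],[85,542,-701,-60,0,0,-45],[85,542,-701,-60,0,0,-45],[85,542,-701,-60,0,0,-45],[85,542,-701,-60,0,0,-45],[85,542,-701,-60,0,0,-45]]]}'
python3 - <<'E'
from h import *
w=r.camera("wrist");cv2.imwrite("pics/w1.png",w["frame"]);print(w["intrinsics"],w["k1"],w["cam_to_world"]); print(r.read_state()["orientation"])
E
```

```text
t: 2.33
tool_pos: [0.452, 0.3223, 0.2912]
orientation: [0.0, 0.832, 0.555, -0.001]
force: [-0.1, -0.0, 0.6]
gripper_width: 0.0849
grip_force: 0.0
[[297.62138577   0.         281.55375067]
 [  0.         297.62138577 213.67327664]
 [  0.           0.           1.        ]] -0.006967895317089062 [[ 9.23543021e-01 -3.64030603e-01 -1.20623414e-01  4.82757963e-01]
 [-3.83494744e-01 -8.76883622e-01 -2.89839429e-01  3.96338371e-01]
 [-2.62274095e-04  3.13937627e-01 -9.49443573e-01  4.33689222e-01]
 [ 0.00000000e+00  0.00000000e+00  0.00000000e+00  1.00000000e+00]]
[ 3.16142127e-04  8.31867843e-01  5.54973548e-01 -3.90931724e-04]
```

View pics/w1.png

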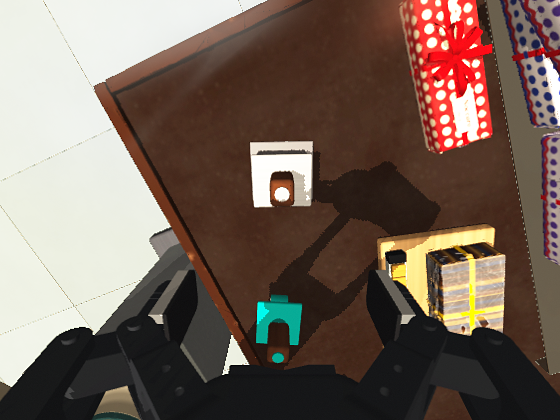

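The wrist view shows the white collar plate at about (251–313, 150–207), the knob top at (281,195), the red pack at the top right and one end of the rail at (397,258).

Run:
```python
from h import *
w=r.camera("wrist");im=w["frame"]
np.set_printoptions(precision=4,suppress=True)
print([im[y,x].tolist() for x,y in[(265,147),(262,180),(281,195),(281,178),(300,200)]])
m=cv2.inRange(im,(150,150,150),(255,255,255));m[:, :235]=0;m[:,330:]=0;m[:157]=0;m[225:]=0
cs=cv2.findContours(m,cv2.RETR_EXTERNAL,cv2.CHAIN_APPROX_NONE)[0];c=max(cs,key=cv2.contourArea)
P=np.array([onz(w,p[0],.071)[:2] for p in c]);print(cv2.boundingRect(c))
# left, right, bottom edges fitted
q=c[:,0]
for n,sel in[("L",(q[:,0]<256)&(q[:,1]>165)&(q[:,1]<202)),("R",(q[:,0]>306)&(q[:,1]>165)&(q[:,1]<202)),("B",(q[:,1]>203)&(q[:,0]>258)&(q[:,0]<307))]:
    pts=q[sel].astype(float)+{"L":(-.5,0),"R":(.5,0),"B":(0,.5)}[n]
    W=np.array([onz(w,p,.071)[:2] for p in pts]).astype(np.float32);vx,vy,x,y=cv2.fitLine(W,cv2.DIST_HUBER,0,.01,.01).ravel();print(n,len(W),np.degrees(np.arctan2(vy,vx)),W.mean(0))
mk=cv2.inRange(im,(190,190,190),(255,255,255))[183:206,270:293]
print(onz(w,(281.5,195),.133), onz(w,(281.5,195),.136))
print([onz(w,p,.071)[:2] for p in[(250.5,155),(313,154.5)]])
```

```text
[[212, 227, 237], [251, 254, 255], [249, 253, 254], [17, 26, 48], [165, 182, 192]]
(251, 157, 61, 50)
L 36 68.86515 [0.4177 0.3361]
R 36 69.16233 [0.4852 0.308 ]
B 31 -21.032694 [0.4422 0.2947]
[0.4525 0.3234 0.133 ] [0.4528 0.3241 0.136 ]
[array([0.4308, 0.3687]), array([0.5007, 0.3404])]
```

```bash
python3 -m inch '{"targets":[[[70,3,0,60,0,0,-1.5],[70,3,0,120,0,0,-1.5],[70,3,0,170,0,0,-1.5],[70,3,0,192,0,0,-1.5],[70,3,0,202,0,0,-1.5],[70,3,0,202,0,0,-1.5],[10,3,0,202,0,0,-1.5],[10,3,0,202,0,0,-1.5],[10,3,0,202,0,0,-1.5],[10,3,0,202,0,0,-1.5],[10,3,0,202,0,0,-1.5],[10,3,0,202,0,0,-1.5],[10,3,0,202,0,0,-1.5]]]}'
```

```text
t: 4.05
tool_pos: [0.4541, 0.327, 0.0904]
orientation: [0.0, 0.824, 0.566, 0.001]
force: [-0.9, 0.0, 5.4]
gripper_width: 0.0256
grip_force: 59.8
```

```bash
python3 -m inch '{"targets":[[[10,0,0,-20,0,0,0],[10,0,0,-60,0,0,0],[10,0,0,-110,0,0,0],[10,0,0,-160,0,0,0],[10,0,0,-170,0,0,0],[10,0,0,-170,0,0,0],[10,0,0,-170,0,0,0]]]}'
python3 - <<'E'
from h import *
s=r.read_state();print(s["force"],s["wrist_torque"],s["orientation"],s["tool_pos"])
w=r.camera("wrist");cv2.imwrite("pics/w2.png",w["frame"])
E
```

```text
t: 4.92
tool_pos: [0.4523, 0.3259, 0.2565]
orientation: [-0.0, 0.824, 0.566, -0.003]
force: [0.4, -1.1, -3.0]
gripper_width: 0.0254
grip_force: 59.7
[ 0.36844742 -1.05237516 -3.02617038] [ 0.03458461 -0.00854304 -0.00082533] [-2.10644369e-04  8.24100193e-01  5.66437755e-01 -2.66426535e-03] [0.45232193 0.32587569 0.2564876 ]
```

View pics/w2.png

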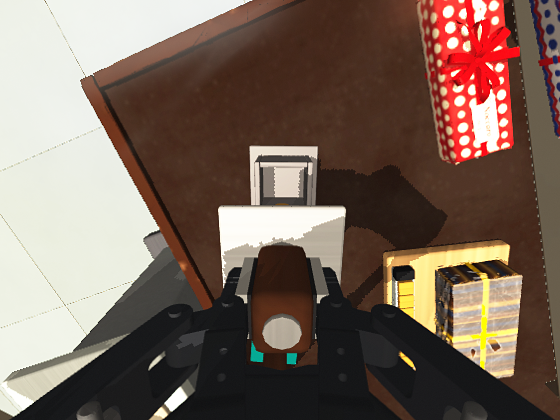

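The roller is lifted cleanly (collar at (282,240), empty holder at (285,180)). Next I'll move in front of the riser to measure the rail.

```bash
python3 -m inch '{"targets":[[[10,-80,19,-10,0,0,28],[10,-160,38,-20,0,0,55],[10,-237,57,-20,0,0,82.7],[10,-237,57,-20,0,0,82.7],[10,-237,57,-20,0,0,82.7],[10,-237,57,-20,0,0,82.7],[10,-237,57,-20,0,0,82.7],[10,-237,57,-20,0,0,82.7],[10,-237,57,-20,0,0,82.7],[10,-237,57,-20,0,0,82.7],[10,-237,57,-20,0,0,82.7]]]}'
python3 - <<'E'
from h import *
s=r.read_state();print(s["force"],s["q"])
w=r.camera("wrist");cv2.imwrite("pics/w3.png",w["frame"]);cv2.imwrite("pics/w3b.png",cv2.resize(w["frame"][:300,130:430],(600,600),interpolation=cv2.INTER_CUBIC))
np.savez("w3.npz",**w)
E
```

```text
t: 6.35
tool_pos: [0.4218, 0.0849, 0.2789]
orientation: [0.0, 0.993, -0.119, -0.0]
force: [0.1, -0.1, -3.2]
gripper_width: 0.0254
grip_force: 60.3
[ 0.13407285 -0.13004904 -3.19538759] [ 3.68109565e-02  2.79443294e-02  1.69326772e+00 -1.06211618e-04
  1.42107297e+00  1.84555554e+00]
```

View pics/w3b.png

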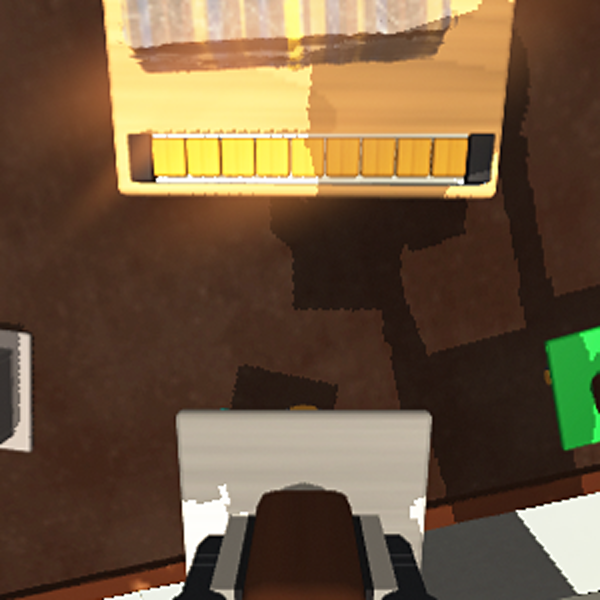

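The view shows the rail head-on. In crop pixels, the deck front edge runs from (122,193) to (495,196), the left cap is at (142,158) and the right cap at (480,159). The wider right cap suggests the rail is higher at that end (−y).

Run:
```python
from h import *
np.set_printoptions(precision=4,suppress=True)
w=dict(np.load("w3.npz"));f=lambda x,y:(x/2+130-.25,y/2-.25)
A,B=onz(w,f(122,194),.026),onz(w,f(497,197),.026);d=A-B;print("front",A,B,np.linalg.norm(d),np.degrees(np.arctan2(-d[0],d[1])))
for n,ps in [("L",[(130,135),(130,182)]),("R",[(493,134),(493,185)]),]:
  for z in (.034,.040,.046,.052): print(n,z,[onz(w,f(*p),z)[:2] for p in ps])
s=r.read_state();p=s["tool_pos"];q=s["orientation"]
from scipy.spatial.transform import Rotation as R
M=R.from_quat(q[[1,2,3,0]]).as_matrix();print(M)
def cap(z1,z2):
  a=onz(w,f(130,158.5),z1);b=onz(w,f(493,159.5),z2);return np.linalg.norm(a-b)
for z1,z2 in[(.034,.046),(.034,.04),(.038,.046),(.04,.052),(.033,.045)]:print(z1,z2,cap(z1,z2))
yaw=np.arctan2(-d[0],d[1]);ux=np.array([np.cos(yaw),np.sin(yaw)]);uy=np.array([-ux[1],ux[0]])
mid=(A+B)[:2]/2+ux*.019
for y in(-.105,0,.105):
  t=mid+uy*y;print("rail",y,t,"tool shift mm",M.T@(np.r_[t,p[2]]-p)*1000)
```

```text
front [0.548  0.1699 0.026 ] [ 0.4914 -0.056   0.026 ] 0.23285404241702173 -14.049631275362717
L 0.034 [array([0.5768, 0.1525]), array([0.5523, 0.1608])]
L 0.04 [array([0.5756, 0.1512]), array([0.5515, 0.1594])]
L 0.046 [array([0.5744, 0.1498]), array([0.5507, 0.1579])]
L 0.052 [array([0.5732, 0.1485]), array([0.5498, 0.1564])]
R 0.034 [array([ 0.5268, -0.0561]), array([ 0.4989, -0.0521])]
R 0.04 [array([ 0.5264, -0.0542]), array([ 0.499 , -0.0503])]
R 0.046 [array([ 0.526 , -0.0523]), array([ 0.499 , -0.0485])]
R 0.052 [array([ 0.5256, -0.0504]), array([ 0.499 , -0.0467])]
[[ 0.9718 -0.2359 -0.0004]
 [-0.2359 -0.9718 -0.0001]
 [-0.0004  0.0002 -1.    ]]
0.034 0.046 0.21383661852299002
0.034 0.04 0.2153360864365875
0.038 0.046 0.212578824158066
0.04 0.052 0.21048241489007205
0.033 0.045 0.21439566902560997
rail -0.105 [ 0.5127 -0.0496] tool shift mm [119.9627 109.2936  -0.0203]
rail 0 [0.5381 0.0523] tool shift mm [120.7032   4.2962  -0.0422]
rail 0.105 [0.5636 0.1542] tool shift mm [ 121.4437 -100.7012   -0.0641]
```

```bash
python3 -m inch '{"targets":[[[10,60,-48,30,0,0,0.4],[10,121,-96,60,0,0,0.4],[10,121,-96,100,0,0,0.4],[10,121,-96,130,0,0,0.4],[10,121,-96,140,0,0,0.4],[10,121,-96,145,0,0,0.4],[10,121,-96,145,0,0,0.4],[10,121,-96,145,0,0,0.4]]]}'
python3 - <<'E'
from h import *
print(r.read_state()["tool_pos"],r.read_state()["force"])
E
```

```text
t: 7.4
tool_pos: [0.563, 0.1495, 0.136]
orientation: [-0.0, 0.992, -0.123, 0.002]
force: [0.2, 0.6, -2.6]
gripper_width: 0.0251
grip_force: 60.5
[0.56298339 0.14952011 0.13602922] [ 0.16289206  0.60971656 -2.62487648]
```

```bash
python3 -m inch '{"targets":[[[10,0,0,3,0,0,0],[10,0,0,6,0,0,0],[10,0,0,8,0,0,0],[10,0,0,8,0,0,0],[10,0,0,8,0,0,0]]]}'
```

```text
t: 8.02
tool_pos: [0.5624, 0.15, 0.1266]
orientation: [-0.0, 0.992, -0.123, 0.0]
force: [-1.3, 2.2, -1.0]
gripper_width: 0.0253
grip_force: 61.0
```

```bash
python3 -m inch '{"targets":[[[10,0,0,2,0,0,0],[10,0,0,3,0,0,0],[10,0,0,3,0,0,0],[10,0,0,3,0,0,0]]]}'
```

```text
t: 8.52
tool_pos: [0.5628, 0.1508, 0.1244]
orientation: [-0.001, 0.992, -0.123, 0.001]
force: [-1.2, 5.1, 6.4]
gripper_width: 0.0256
grip_force: 61.7
```

```bash
python3 -m inch '{"targets":[[[10,0,0,0.5,0,0,0],[10,0,0,1,0,0,0],[10,0,0,1,0,0,0],[10,0,0,1,0,0,0]]]}'
```

```text
t: 9.02
tool_pos: [0.5628, 0.1508, 0.1239]
orientation: [-0.001, 0.992, -0.123, 0.001]
force: [-1.9, 5.3, 7.3]
gripper_width: 0.025
grip_force: 61.8
```

```bash
python3 -m inch '{"targets":[[[10,0,0,1,0,0,0],[10,0,0,2,0,0,0],[10,0,0,2,0,0,0],[10,0,0,2,0,0,0]]]}'
```

```text
t: 9.52
tool_pos: [0.5629, 0.151, 0.1228]
orientation: [-0.002, 0.992, -0.123, 0.001]
force: [-1.6, 5.2, 12.8]
gripper_width: 0.0254
grip_force: 62.6
```

```bash
python3 -m inch '{"targets":[[[10,0,0,1,0,0,0],[10,0,0,1.5,0,0,0],[10,0,0,1.5,0,0,0]]]}'
```

```text
t: 9.9
tool_pos: [0.563, 0.151, 0.122]
orientation: [-0.002, 0.992, -0.123, 0.002]
force: [-5.0, 4.7, 15.2]
gripper_width: 0.025
grip_force: 63.0
```

```bash
python3 -m inch '{"targets":[[[10,0,4,0,0,0,0],[10,0,8,-0.3,0,0,0],[10,0,12,-0.5,0,0,0],[10,0,16,-0.8,0,0,0],[10,0,20,-1,0,0,0],[10,0,20,-1,0,0,0]]]}'
```

```text
t: 10.65
tool_pos: [0.5582, 0.1318, 0.1231]
orientation: [-0.002, 0.992, -0.123, 0.002]
force: [-4.1, 6.5, 15.1]
gripper_width: 0.0256
grip_force: 63.2
```

```bash
python3 -m inch '{"targets":[[[10,0,4,-0.4,0,0,0],[10,0,8,-0.8,0,0,0],[10,0,12,-1,0,0,0],[10,0,16,-1.3,0,0,0],[10,0,20,-1.5,0,0,0],[10,0,20,-1.5,0,0,0]]]}'
```

```text
t: 11.4
tool_pos: [0.5533, 0.1121, 0.1244]
orientation: [-0.002, 0.992, -0.123, 0.002]
force: [-2.7, 5.4, 17.3]
gripper_width: 0.0254
grip_force: 63.1
```

```bash
python3 -m inch '{"targets":[[[10,0,4,-0.7,0,0,0],[10,0,8,-1,0,0,0],[10,0,12,-1.3,0,0,0],[10,0,16,-1.6,0,0,0],[10,0,20,-2,0,0,0],[10,0,20,-2,0,0,0]]]}'
```

```text
t: 12.15
tool_pos: [0.5486, 0.0931, 0.126]
orientation: [-0.002, 0.992, -0.123, 0.002]
force: [-1.7, 6.3, 13.2]
gripper_width: 0.0257
grip_force: 62.8
```

```bash
python3 -m inch '{"targets":[[[10,0,4,-0.2,0,0,0],[10,0,8,-0.5,0,0,0],[10,0,12,-0.7,0,0,0],[10,0,16,-0.9,0,0,0],[10,0,20,-1.2,0,0,0],[10,0,20,-1.2,0,0,0]]]}'
```

```text
t: 12.9
tool_pos: [0.5436, 0.0732, 0.1271]
orientation: [-0.002, 0.992, -0.123, 0.001]
force: [-1.5, 6.2, 14.5]
gripper_width: 0.0255
grip_force: 62.9
```

```bash
python3 -m inch '{"targets":[[[10,0,4,-0.2,0,0,0],[10,0,8,-0.5,0,0,0],[10,0,12,-0.7,0,0,0],[10,0,16,-0.9,0,0,0],[10,0,20,-1.2,0,0,0],[10,0,20,-1.2,0,0,0]]]}'
```

```text
t: 13.65
tool_pos: [0.5387, 0.0539, 0.1283]
orientation: [-0.002, 0.992, -0.123, 0.001]
force: [-2.8, 7.0, 15.0]
gripper_width: 0.0256
grip_force: 62.9
```

```bash
python3 -m inch '{"targets":[[[10,0,4,-0.3,0,0,0],[10,0,8,-0.6,0,0,0],[10,0,12,-0.9,0,0,0],[10,0,16,-1.1,0,0,0],[10,0,20,-1.4,0,0,0],[10,0,20,-1.4,0,0,0]]]}'
```

```text
t: 14.4
tool_pos: [0.5338, 0.0344, 0.1296]
orientation: [-0.002, 0.992, -0.123, 0.001]
force: [-1.3, 5.7, 14.1]
gripper_width: 0.0252
grip_force: 62.8
```

```bash
python3 -m inch '{"targets":[[[10,0,4,-0.3,0,0,0],[10,0,8,-0.6,0,0,0],[10,0,12,-0.8,0,0,0],[10,0,16,-1,0,0,0],[10,0,20,-1.2,0,0,0],[10,0,20,-1.2,0,0,0]]]}'
```

```text
t: 15.15
tool_pos: [0.5289, 0.0148, 0.1307]
orientation: [-0.001, 0.992, -0.123, 0.001]
force: [-1.4, 5.7, 13.6]
gripper_width: 0.0254
grip_force: 62.8
```

```bash
python3 -m inch '{"targets":[[[10,0,4,-0.2,0,0,0],[10,0,8,-0.4,0,0,0],[10,0,12,-0.6,0,0,0],[10,0,16,-0.8,0,0,0],[10,0,20,-1.1,0,0,0],[10,0,20,-1.1,0,0,0]]]}'
```

```text
t: 15.9
tool_pos: [0.5241, -0.0044, 0.1318]
orientation: [-0.002, 0.992, -0.123, 0.001]
force: [-1.6, 7.6, 14.1]
gripper_width: 0.0251
grip_force: 62.9
```

```bash
python3 -m inch '{"targets":[[[10,0,4,-0.2,0,0,0],[10,0,8,-0.4,0,0,0],[10,0,12,-0.6,0,0,0],[10,0,16,-0.8,0,0,0],[10,0,20,-1.1,0,0,0],[10,0,20,-1.1,0,0,0]]]}'
```

```text
t: 16.65
tool_pos: [0.5187, -0.0261, 0.1329]
orientation: [0.001, 0.992, -0.123, 0.001]
force: [-3.9, 1.5, 14.9]
gripper_width: 0.0253
grip_force: 63.0
```

```bash
python3 -m inch '{"targets":[[[10,0,4,-0.2,0,0,0],[10,0,8,-0.4,0,0,0],[10,0,12,-0.6,0,0,0],[10,0,16,-0.9,0,0,0],[10,0,18,-1,0,0,0],[10,0,18,-1,0,0,0]]]}'
```

```text
t: 17.4
tool_pos: [0.5143, -0.0434, 0.1339]
orientation: [0.001, 0.992, -0.123, 0.001]
force: [-3.1, 0.5, 14.6]
gripper_width: 0.0255
grip_force: 63.0
```

```bash
python3 -m inch '{"targets":[[[10,0,-8,0.4,0,0,0],[10,0,-16,0.8,0,0,0],[10,0,-24,1.3,0,0,0],[10,0,-32,1.8,0,0,0],[10,0,-40,2.3,0,0,0],[10,0,-48,2.8,0,0,0],[10,0,-50,2.9,0,0,0],[10,0,-50,2.9,0,0,0]]]}'
```

```text
t: 18.4
tool_pos: [0.5269, 0.006, 0.131]
orientation: [0.0, 0.992, -0.122, 0.001]
force: [-2.1, 3.5, 14.4]
gripper_width: 0.0251
grip_force: 62.8
```

```bash
python3 -m inch '{"targets":[[[10,0,-8,0.5,0,0,0],[10,0,-16,0.9,0,0,0],[10,0,-24,1.4,0,0,0],[10,0,-32,1.9,0,0,0],[10,0,-40,2.4,0,0,0],[10,0,-48,2.9,0,0,0],[10,0,-50,3,0,0,0],[10,0,-50,3,0,0,0]]]}'
```

```text
t: 19.4
tool_pos: [0.5392, 0.0543, 0.1282]
orientation: [0.0, 0.992, -0.122, 0.002]
force: [-2.8, 2.4, 14.0]
gripper_width: 0.0253
grip_force: 62.9
```

```bash
python3 -m inch '{"targets":[[[10,0,-8,0.5,0,0,0],[10,0,-16,0.9,0,0,0],[10,0,-24,1.4,0,0,0],[10,0,-32,1.9,0,0,0],[10,0,-40,2.4,0,0,0],[10,0,-48,2.9,0,0,0],[10,0,-50,3,0,0,0],[10,0,-50,3,0,0,0]]]}'
```

```text
t: 20.4
tool_pos: [0.5517, 0.1032, 0.1252]
orientation: [-0.0, 0.992, -0.122, 0.002]
force: [-2.6, 3.1, 13.3]
gripper_width: 0.0256
grip_force: 62.8
```

```bash
python3 -m inch '{"targets":[[[10,0,-8,0.5,0,0,0],[10,0,-16,0.9,0,0,0],[10,0,-24,1.4,0,0,0],[10,0,-32,1.9,0,0,0],[10,0,-40,2.4,0,0,0],[10,0,-46,2.8,0,0,0],[10,0,-46,2.8,0,0,0]]]}'
```

```text
t: 21.28
tool_pos: [0.5631, 0.148, 0.1226]
orientation: [-0.0, 0.992, -0.122, 0.002]
force: [-2.1, 1.8, 14.7]
gripper_width: 0.0249
grip_force: 62.8
```

Force stayed even along a straight slope on the return pass, so the sections should be home. I'll lift off and check.

```bash
python3 -m inch '{"targets":[[[10,0,0,-20,0,0,0],[10,0,0,-70,0,0,0],[10,0,0,-120,0,0,0],[10,-60,45,-156,0,0,0],[10,-120,90,-156,0,0,0],[10,-120,90,-156,0,0,0],[10,-120,90,-156,0,0,0]]]}'
python3 - <<'E'
from h import *
w=r.camera("wrist");cv2.imwrite("pics/w4.png",cv2.resize(w["frame"][40:130,180:390],(798,342),interpolation=cv2.INTER_CUBIC))
s=r.read_state();print(s["orientation"],s["tool_pos"],s["force"],s["q"])
E
```

```text
t: 22.15
tool_pos: [0.4207, 0.0878, 0.2756]
orientation: [0.002, 0.992, -0.123, -0.0]
force: [0.4, -0.3, -2.9]
gripper_width: 0.0256
grip_force: 60.8
[ 9.72048363e-04  9.92397594e-01 -1.23069015e-01  2.95796987e-04] [0.42254895 0.08838517 0.27557946] [ 0.63193584  0.95301659 -3.3502201 ] [ 0.04646026  0.03147625  1.69782314 -0.0020418   1.41203911  1.86434288]
```

View pics/w4.png

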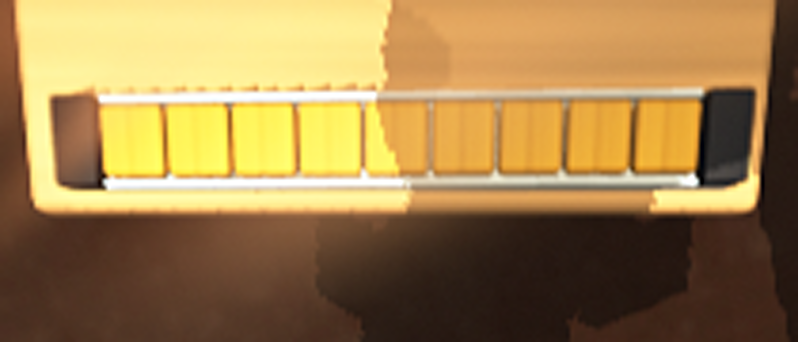

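All nine sections now sit level between the caps at (75,140) and (730,137), with the aluminium edges visible beside them. Next I'll return the roller.

```bash
python3 -m inch '{"targets":[[[10,-9,-60,0,0,0,-28],[10,-18,-120,0,0,0,-55],[10,-27.6,-180,0,0,0,-83.1],[10,-27.6,-239,0,0,0,-83.1],[10,-27.6,-239,0,0,0,-83.1],[10,-27.6,-239,0,0,0,-83.1],[10,-27.6,-239,0,0,0,-83.1],[10,-27.6,-239,0,0,0,-83.1],[10,-27.6,-239,0,0,0,-83.1],[10,-27.6,-239,0,0,0,-83.1],[10,-27.6,-239,0,0,0,-83.1],[10,-27.6,-239,0,0,0,-83.1]]]}'
python3 - <<'E'
from h import *
P=[]
for i in range(5):
    w=r.camera("wrist");s=r.read_state();P.append(np.r_[s["tool_pos"],np.degrees(2*np.arctan2(s["orientation"][2],s["orientation"][1]))])
print(np.round(P,4),np.mean(P,0)); cv2.imwrite("pics/w5.png",w["frame"])
E
```

```text
t: 23.7
tool_pos: [0.455, 0.328, 0.2757]
orientation: [0.0, 0.824, 0.566, 0.0]
force: [0.0, -0.1, -2.7]
gripper_width: 0.0258
grip_force: 61.8
[[ 0.4549  0.328   0.2758 68.9776]
 [ 0.4549  0.328   0.2758 68.9825]
 [ 0.4549  0.328   0.2759 68.991 ]
 [ 0.4549  0.328   0.2759 68.9889]
 [ 0.4549  0.328   0.2759 68.997 ]] [ 0.45489879  0.32803464  0.27584609 68.98739882]
```

View pics/w5.png

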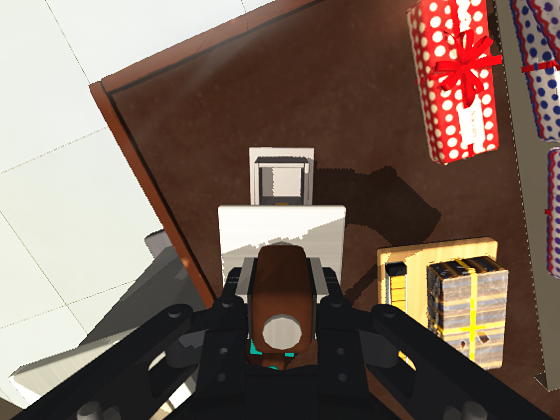

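```bash
python3 -m inch '{"targets":[[[10,-1.2,-0.4,50,0,0,0],[10,-1.2,-0.4,90,0,0,0],[10,-1.2,-0.4,105,0,0,0],[10,-1.2,-0.4,120,0,0,0],[10,-1.2,-0.4,140,0,0,0],[10,-1.2,-0.4,160,0,0,0],[10,-1.2,-0.4,172,0,0,0],[10,-1.2,-0.4,178,0,0,0],[10,-1.2,-0.4,181,0,0,0],[10,-1.2,-0.4,181,0,0,0],[10,-1.2,-0.4,181,0,0,0],[10,-1.2,-0.4,181,0,0,0]]]}'
```

```text
t: 25.45
tool_pos: [0.4543, 0.3272, 0.0952]
orientation: [0.0, 0.824, 0.566, 0.0]
force: [-0.6, -0.4, -3.6]
gripper_width: 0.025
grip_force: 61.6
```

```bash
python3 -m inch '{"targets":[[[10,0,0,2,0,0,0],[10,0,0,3.5,0,0,0],[10,0,0,4.5,0,0,0],[10,0,0,4.5,0,0,0],[10,0,0,4.5,0,0,0]]]}'
```

```text
t: 26.08
tool_pos: [0.454, 0.3271, 0.0905]
orientation: [0.0, 0.824, 0.566, 0.0]
force: [-1.8, 0.3, 1.8]
gripper_width: 0.0254
grip_force: 62.2
```

```bash
python3 -m inch '{"targets":[[[40,0,0,0,0,0,0],[60,0,0,0,0,0,0],[70,0,0,0,0,0,0],[70,0,0,0,0,0,0],[70,0,0,0,0,0,0],[70,0,0,-20,0,0,0],[70,0,0,-60,0,0,0],[70,0,0,-120,0,0,0],[70,0,0,-180,0,0,0],[70,0,0,-200,0,0,0],[70,0,0,-200,0,0,0],[70,0,0,-200,0,0,0]]]}'
python3 - <<'E'
from h import *
w=r.camera("wrist");cv2.imwrite("pics/w6.png",w["frame"]);print(r.read_state()["force"])
E
```

```text
t: 27.58
tool_pos: [0.4533, 0.3267, 0.2887]
orientation: [-0.0, 0.824, 0.566, -0.001]
force: [-0.7, -0.1, -0.8]
gripper_width: 0.0695
grip_force: 0.0
[-0.35640255  0.20884928  0.27259866]
```

View pics/w6.png

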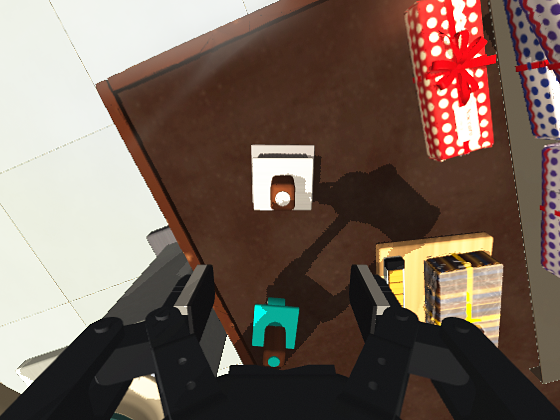

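The roller is upright and seated in its holder at (282,180), the same as before, and the gripper is clear.

```bash
python3 -c "
from rig import r
print(r.close_job())"
```

```text
the job is handed in; nothing more can be done
None
```

The job is handed in at about 28 s: all nine trim sections look level with the end caps in the camera image, the readings taken during rolling put the pressure at up to about 20 N, and the roller is back upright in its grey holder.

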